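# Clear the trimming jig: park the draw pin, open the gate, sweep the chips into the tray

## Task

Clear the trimming jig: push the upright arm of the gate's locking pin gently along its slot, without gripping it, until the pin is fully drawn, then tip the arm into the side notch so the pin stays parked. Slide the gate fully open by its knob, pick up the loose maple block and with it sweep all four wood chips along the bed into the tray at the end. Finally lay the block flat on the bench beside the jig; leave the pin parked, the gate open, and the nail jar and tape measure where they are.

Things in the scene. Friction and masses are not known exactly. Their poses are not given: they have to be found in the camera images.
- jig: Fixed plywood trimming jig; origin on the bench under it, z up. Its deck (bed), 30 mm above the bench, spans x -125..75, y -140..120 mm. The channel to sweep lies between two wooden fences, x -55..55 mm, fence tops 50 mm above the bench. At the -y end the deck drops straight into a steel tray.
- pin: Steel locking pin, 14 mm thick, 133 mm long, lying along jig y, 42.5 mm above the bench; origin on its axis at the arm, y along the pin (tip at -89 mm), z along the arm. Locked: origin at jig (-90, -45) mm, arm upright, tip through the gate. Drawn: pushed to jig y = -3 mm, where the arm meets the slot's end. Parked: arm tipped toward jig -x, resting about 75 degrees from upright.
- pin_knob (a point): Centre of the 18 mm steel ball on the end of the pin's arm (arm 8 mm thick; ball centre 46 mm from the pin's axis, so about 88 mm above the bench when upright).
- gate (a joint): Travel of the aluminium gate in m: 0 closed across the channel, 0.106 fully open; it slides toward jig -x. Blade 172 mm long, 12 mm thick (jig y -131..-119 mm), top 60 mm above the bench; about 2.5 N of friction. The locking pin holds it shut until drawn.
- gate_knob (a point): Middle of the round steel knob standing on the gate blade, 75 mm above the bench: stem 12 mm thick, head 18 mm thick, top 90 mm above the bench. At jig (32, -125) mm when shut, (-74, -125) mm when open.
- tray (a point): Centre of the tray's inner floor, 4 mm above the bench; axes as the jig's. Inside 131 mm along x, 108 mm along y, rim 24 mm above the bench.
- chip0: Round sawn wood plug, 20 mm across, 12 mm tall, loose on the deck; origin at its underside's centre.
- chip1: Wood offcut 24 x 18 x 12 mm, loose on the deck; origin at its underside's centre.
- chip2: Wood offcut 24 x 18 x 12 mm, loose on the deck; origin at its underside's centre.
- chip3: Round sawn wood plug, 20 mm across, 12 mm tall, loose on the deck; origin at its underside's centre.
- scraper: Maple block, 45 x 90 x 30 mm, lying flat on the bench to the left of the jig; origin at its underside's centre (for its directions see scraper_mid).
- scraper_mid (a point): Centre of the maple block: x across its 45 mm width (grasp here), y along its 90 mm length, z up its 30 mm thickness.
- nail_jar: Bystander: jar of nails, 74 mm across, 114 mm tall; origin at its underside's centre.
- tape_measure: Bystander: tape measure, 87 x 78 x 35 mm; origin at its underside's centre.
- notch (a point): Middle of the parking notch, top of the aluminium pin housing, 56.5 mm above the bench; axes as the jig's. The housing spans jig x -103..-77, y -105..50 mm; a 10 mm wide roof slot for the pin's arm runs at jig x = -90, y -51..1 mm; the notch is the slot's +y end (jig y -15..1 mm), open toward jig -x.

How it is judged:
By the outcome, as a careful person would: the job done as asked, in the order asked, and still so for the second after the job is handed in, with the robot touching nothing.
It also fails if it takes over 72 s, if anything falls off the work surface, if the arm or the gripper's body presses on something with over 40 N, if the wrist force passes 120 N, or if a joint passes its speed limit or range.

## Robot

A 7-joint arm with a two-finger parallel gripper is mounted at the origin on the work surface; the furniture and walls round the work are solid. World frame = base frame: x ahead of the robot, y to its left, z up, the work surface at z = 0. Lengths are in mm, angles in rad, forces in N, time in s.
With the tool pointing down it reaches from about 400 to 875 mm from the base axis. Payload 4.4 kg.
Tool frame: the origin (TCP) lies on the centre line of the jaws, within the pads' length; the fingertips stand 14 mm ahead of it and the grasp point (between the pads) lies 5 mm behind it (tips_ahead is the distance from the TCP to the fingertips, in mm); z points along the fingers, y is the line along which they close (so a half turn about z gives the same grasp; the last joint's range is limited). The gripper opens to 85 mm and grips with 20 to 120 N. Pads are 22 mm wide; open, the fingers measure 114 mm over their backs; the gripper's body (76 mm by 85 mm) begins 54 mm behind the grasp point. The pads swing forward as they close: fully open they stand 13 mm farther back than shut.
Start: joints at [1.184, 0.628, 0.038, 1.517, -0.027, 0.996, -0.02], TCP at [204.989, -616.844, 245.313] pointing down, gripper open.
Joint ranges: [-3.06, 3.06], [-0.37, 2.12], [-1.25, 1.32], [0.18, 2.47], [-1.1, 4.24], [0.23, 1.98], [-2.94, 2.94]. Speed limits (rad/s): [2.57, 2.57, 3.14, 3.14, 3.14, 3.14, 3.14].

## Interface

Orientations are given as [roll, pitch, yaw] about the fixed x, y, z axes, in that order (R = Rz(yaw) Ry(pitch) Rx(roll)).
In Python, from cell import * gives the robot as it stands.
- The arm moves only by the tool move_arm, never from a script. Its argument "rows" is text: rows parted by semicolons, each of 7 numbers parted by spaces: the shift along the tool's x, y, z scaled (see below), then the turn, a rotation vector about the tool's x, y, z scaled (see below), then the closure, from -1 (fully open) to 1 (shut). A call has 1 to 12 rows; each row is the pose to reach, as a shift and turn from the pose commanded when the call began, along the tool's axes at that moment; what a row does not reach only later rows make up. The controller multiplies each number of a shift by 0.3 m and each number of a turn by pi/2 rad. A row lasts 1/12 s, in which the tool goes at most 41.7 mm and 7.16 degrees, less where a joint would pass 70% of its speed; a pose out of reach is approached as far as the arm can. A call with a number of a shift or a turn outside -1 to 1 is refused whole. A call with a gripper value outside its range is refused whole. The fingers move at their own pace and stop on an object; the grip force is fixed at half the most. Time passes only in rows, so rows that repeat a pose let the fingers close. It gives the time, the measured TCP pose, the force, the opening and the grip force at its end, in the units of the state.
- read_state(): the state, without advancing time (a new reading comes with each control period).
- get_image(name): name is "side" or "top" or "wrist"; returns a dict with "img" (420x560x3 uint8, red, green, blue), "vfov" (degrees; the focal length in pixels is half the picture's height over the tangent of half this angle, whatever the lens; pixels are square), "cx", "cy" (the principal point, pixels), "extrinsics" (4x4, takes a point from camera to world coordinates); the wrist camera has in their place "T_tool_cam" (4x4, takes a point from camera to tool coordinates, whose origin is the TCP and whose axes are the flange's). Camera axes: x right, y up, looking along -z (the intrinsics and any distortion apply to the point x, -y, -z); pixel columns grow to the right and rows downward; lengths in mm; the calibration is good to about 2 mm. A picture is of the moment at which its call begins: read the wrist's pose just before it. There is no depth.
- finish_job(): hands the job in; it is judged then, once.
The state is a dict: "clock": time; "qpos": joint angles; "qd": joint speeds; "tau": joint torques, N m; "eef_pos": TCP position; "tool_rot": TCP orientation; "force": force on the tool from outside, world axes, zero at the start; "torque": the same for the moment, N m; "width": finger opening in mm; "gripper_force": force on a finger pad.
Only numpy, scipy, OpenCV 4.12 (cv2) and the standard library are available. Lean on these libraries where they do the work, as an engineer would, in place of code of your own. Each camera call takes 0.05 s, during which the arm holds its last target. There are 200 camera calls.

## Working session

There is one attempt and no reset: what is moved stays moved. The work goes in short steps, Python scripts to look and compute and a tool call to move; the robot and the scene stay as the last step left them, time stands still between calls to the robot, and variables do not carry over. Pictures are saved under pics/ and viewed, at most 10 in all, crops included, and the job is handed in when it is done.

Besides the shell and the picture viewer there is one more tool, called after "Emit:" by a JSON object that holds its "method" and its "body". move_arm: Moves the arm, as the interface text tells. Its arguments: {"type":"object","properties":{"rows":{"type":"string"}},"required":["rows"]}

```bash
ls; mkdir -p pics; python3 - <<'E'
from cell import *
import cv2,numpy as np,pickle
s=read_state();print(s)
d={}
for n in("side","top"):
    g=get_image(n);d[n]=g
    print(n,g["vfov"],g["cx"],g["cy"],np.round(g["extrinsics"],4).tolist(),[k for k in g])
    cv2.imwrite(f"pics/{n}0.png",g["img"][...,::-1])
pickle.dump(d,open("im0.pkl","wb"))
E
```

```text
pics
{'clock': 0.0, 'qpos': array([ 1.18423459,  0.62929342,  0.03841769,  1.51836491, -0.02698357,
        0.99631347, -0.02001259]), 'qd': array([ 0.00084774,  0.00065463, -0.00088851, -0.00085961,  0.00018646,
       -0.00053377,  0.00102587]), 'tau': array([-4.63994274e-04, -5.63406837e+01,  1.22603294e+00, -1.93447423e+01,
        1.10198051e-02,  1.06694992e-02, -7.19116233e-07]), 'eef_pos': array([ 204.78677549, -616.26773545,  244.42377745]), 'tool_rot': array([-3.13973090e+00,  2.14255744e-05,  3.20777810e-01]), 'force': array([-0.13542943, -0.12295141, -0.18895874]), 'torque': array([-0.00831906,  0.02741543, -0.00769562]), 'gripper_force': 0.0, 'width': 85.30254676171279}
side 47.8666641299516 270.0022781341426 209.24766520836044 [[0.5804, -0.495, 0.6467, 1401.5825], [0.8142, 0.366, -0.4506, -586.1557], [-0.0136, 0.7881, 0.6154, 907.3579], [0.0, 0.0, 0.0, 1.0]] ['img', 'vfov', 'cx', 'cy', 'extrinsics']
top 43.2660189396735 282.89312200628484 211.00200538510728 [[-0.0041, 0.9939, -0.1104, 393.1724], [-1.0, -0.0048, -0.0058, 10.7773], [-0.0063, 0.1104, 0.9939, 1199.5526], [0.0, 0.0, 0.0, 1.0]] ['img', 'vfov', 'cx', 'cy', 'extrinsics']
```

View pics/top0.png

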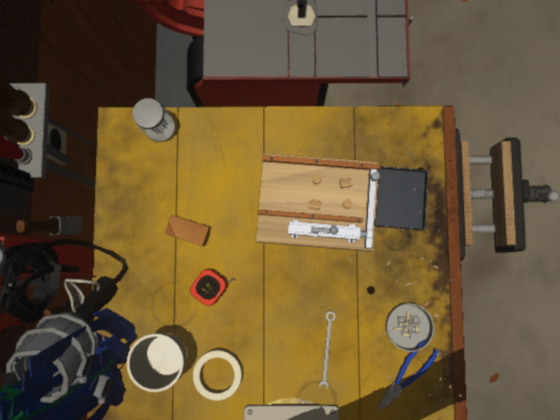

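View pics/side0.png

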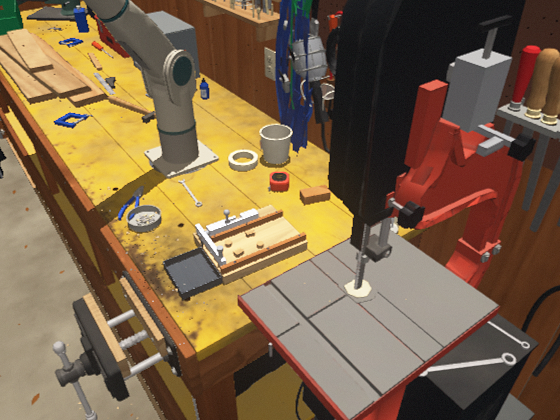

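The top view shows the jig at about (315,205) with the tray on its right, world -y. The pin housing is on the robot side at row 231, the gate is at col 372, the block is at (188,230), the tape at (208,287) and the jar at (154,118). The side view agrees.

```bash
cat > h.py <<'E'
import numpy as np,cv2
from scipy.spatial.transform import Rotation as R
def ray(g,uv,T=None):
    T=g["extrinsics"] if T is None else T
    f=210/np.tan(np.radians(g["vfov"])/2)
    d=np.array([(uv[0]-g["cx"])/f,-(uv[1]-g["cy"])/f,-1.]);return T[:3,3],T[:3,:3]@d
def onz(g,uv,z,T=None):
    o,d=ray(g,uv,T);return o+d*(z-o[2])/d[2]
def proj(g,p,T=None):
    T=g["extrinsics"] if T is None else T
    f=210/np.tan(np.radians(g["vfov"])/2)
    c=T[:3,:3].T@(np.asarray(p,float)-T[:3,3]);return np.array([g["cx"]+f*c[0]/-c[2],g["cy"]+f*c[1]/c[2]])
def tri(a,b):
    (o1,d1),(o2,d2)=a,b
    A=np.c_[d1,-d2];t=np.linalg.lstsq(A,o2-o1,rcond=None)[0];p,q=o1+t[0]*d1,o2+t[1]*d2
    return (p+q)/2,np.linalg.norm(p-q)
E
python3 - <<'E'
from h import *
import pickle
d=pickle.load(open("im0.pkl","rb"));t=d["top"]["img"]
c=cv2.resize(t[145:265,250:440],None,fx=4,fy=4,interpolation=cv2.INTER_CUBIC)
cv2.imwrite("pics/topc.png",c[...,::-1])
c=cv2.resize(d["side"]["img"][185:305,155:335],None,fx=4,fy=4,interpolation=cv2.INTER_CUBIC)
cv2.imwrite("pics/sidec.png",c[...,::-1])
# tray dark mask, block brownish
hsv=cv2.cvtColor(t,cv2.COLOR_RGB2HSV)
m=((t.max(2)<75)).astype(np.uint8);m[:150]=0;m[260:]=0;m[:,:365]=0;m[:,440:]=0
k=max(cv2.findContours(m,0,2)[0],key=cv2.contourArea);r=cv2.minAreaRect(k);print("tray",r)
for z in(4,24):print(onz(d["top"],r[0],z))
print("block px",t[230,188],t[215,230],hsv[230,188])
m=(abs(t.astype(int)-t[230,188]).sum(2)<60).astype(np.uint8);m[:205]=0;m[255:]=0;m[:,:155]=0;m[:,225:]=0
m=cv2.morphologyEx(m,cv2.MORPH_CLOSE,np.ones((3,3)))
k=max(cv2.findContours(m,0,2)[0],key=cv2.contourArea);r=cv2.minAreaRect(k);print("block",r)
b=[onz(d["top"],p,30) for p in cv2.boxPoints(r)];print(np.round(b,1),np.mean(b,0))
E
```

```text
tray ((408.0, 203.0), (62.0, 76.0), 0.0)
[ 542.90326928 -266.5322478     4.        ]
[ 540.3984716  -261.89322942   24.        ]
block px [164 110  59] [162 128  50] [ 15 163 164]
block ((189.5, 229.5), (49.0, 69.0), 90.0)
[[537.9 302.6  30. ]
 [537.2 148.7  30. ]
 [428.4 147.9  30. ]
 [429.  300.2  30. ]] [483.11205672 224.84800994  30.        ]
```

View pics/topc.png

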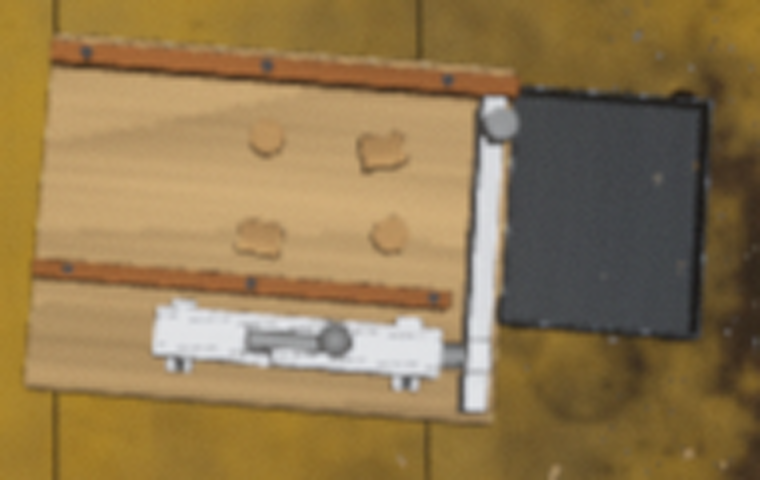

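View pics/sidec.png

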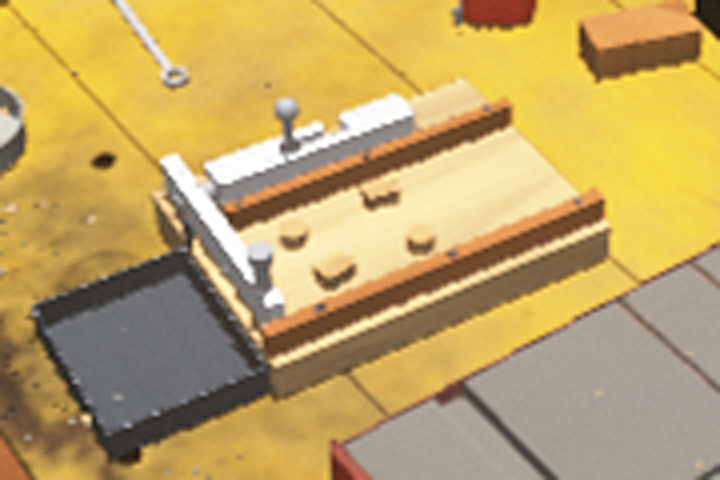

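The top crop shows the jig yawed a few degrees, the pin ball at (335,340), the gate knob at (499,122) and all four chips in the channel. The side crop puts the pin ball at (287,107) and the gate knob at (260,250).

```bash
cat > est.py <<'E'
from h import *
import pickle
from scipy.optimize import least_squares
d=pickle.load(open("im0.pkl","rb"));T,S=d["top"],d["side"]
tc=lambda u,v:((u+.5)/4+249.5,(v+.5)/4+144.5); sc=lambda u,v:((u+.5)/4+154.5,(v+.5)/4+184.5)
C=[(-125,120,30,25,385),(-125,-140,30,491,421),(55,120,50,52,66),(-103,-105,56.5,440,378),(-77,-105,56.5,442,328),(-77,50,56.5,157,307),(-103,50,56.5,152,356),(32,-125,88,499,122),(-90,-45,90,335,340)]
def J(p,q):
    c,s=np.cos(p[2]),np.sin(p[2]);return np.array([p[0]+c*q[0]-s*q[1],p[1]+s*q[0]+c*q[1],q[2]])
f=lambda p:np.concatenate([proj(T,J(p,c[:3]))-tc(*c[3:]) for c in C])
r=least_squares(f,[540,-60,0]);print(r.x,np.round(r.fun.reshape(-1,2),1).tolist())
P=r.x;print("pin tri",tri(ray(T,tc(335,340)),ray(S,sc(287,107))),J(P,(-90,-45,88)))
print("gk tri",tri(ray(T,tc(499,122)),ray(S,sc(260,250))),J(P,(32,-125,85)))
print("tray",J(P,(0,-200,4)))
c,s=np.cos(P[2]),np.sin(P[2])
for n,u,v in[("c0",266,139),("c2",260,238),("c1",383,151),("c3",389,235)]:
    w=onz(T,tc(u,v),42)-[P[0],P[1],0];print(n,c*w[0]+s*w[1],-s*w[0]+c*w[1])
q=np.array([(173,215),(210,227),(204,245),(165,233)],float)
print("block",[np.round(onz(T,x,30),0) for x in q],np.mean([onz(T,x,30) for x in q],0))
E
python3 est.py
```

```text
[ 5.70161164e+02 -5.11168669e+01 -8.00116206e-02] [[-0.4, 0.8], [0.8, 0.7], [-1.0, -1.2], [-0.1, -0.4], [0.1, 0.2], [-0.1, 0.0], [0.2, -0.3], [0.4, 0.2], [0.1, -0.1]]
pin tri (array([476.29581256, -89.43943087,  88.01253467]), np.float64(1.7709206109148954)) [476.85241108 -88.77953697  88.        ]
gk tri (array([ 591.86609752, -179.15328625,   86.74035451]), np.float64(3.338664869965476)) [ 592.06800375 -178.27460501   85.        ]
tray [ 554.17590806 -250.47702246    4.        ]
c0 22.013183909736338 -3.392343203034956
c2 -33.30162238748471 -3.9050323309563133
c1 20.143103935389583 -68.32710301433336
c3 -26.315432922985003 -74.55908379439967
block [array([515., 262.,  30.]), array([488., 179.,  30.]), array([448., 192.,  30.]), array([475., 279.,  30.])] [481.79440357 228.17188836  30.        ]
```

```bash
cat > mv.py <<'E'
from h import *
import sys
from cell import read_state
P=np.array([570.16,-51.12,-0.08])
def jw(x,y,z):
    c,s=np.cos(P[2]),np.sin(P[2]);return np.array([P[0]+c*x-s*y,P[1]+s*x+c*y,z])
def wj(p):
    c,s=np.cos(P[2]),np.sin(P[2]);w=p-np.array([P[0],P[1],0]);return np.array([c*w[0]+s*w[1],-s*w[0]+c*w[1],w[2]])
def st():
    s=read_state();return s,np.array(s["eef_pos"]),R.from_euler("xyz",s["tool_rot"])
def to(w,yaw=-0.08):
    s,p,r=st();t=R.from_euler("xyz",[np.pi,0,yaw])
    print("shift",np.round(r.inv().apply(w-p)/300,4),"turn",np.round((r.inv()*t).as_rotvec()/(np.pi/2),4),"now",np.round(p,1),"jig",np.round(wj(p),1),"t",round(s["clock"],2))
E
python3 - <<'E'
from mv import *
to(jw(-90,-100,200))
E
```

```text
shift [ 1.3434 -1.2139  0.1504] turn [-1.000e-03  2.000e-04  2.551e-01] now [ 204.8 -616.3  244.5] jig [-319.  -592.6  244.5] t 0.1
```

Emit:
{"method": "move_arm", "body": {"rows": "0.67 -0.6 0.0 0 0 0.255 1;0.67 -0.6 0.0 0 0 0.255 1;0.67 -0.6 0.0 0 0 0.255 1;0.67 -0.6 0.0 0 0 0.255 1;0.67 -0.6 0.0 0 0 0.255 1;0.67 -0.6 0.0 0 0 0.255 1;0.67 -0.6 0.0 0 0 0.255 1;0.67 -0.6 0.0 0 0 0.255 1"}}

```text
clock: 0.77
eef_pos: [342.3, -376.9, 245.0]
tool_rot: [-3.137, -0.001, -0.071]
force: [-0.1, 0.5, 0.4]
width: 0.2
gripper_force: 0.0
```

```bash
python3 -c "
from mv import *
to(jw(-90,-100,200))"
```

```text
shift [ 0.3775 -0.806   0.1535] turn [-0.0026 -0.0003  0.0057] now [ 342.3 -376.9  245. ] jig [-201.1 -343.   245. ] t 0.77
```

Emit:
{"method": "move_arm", "body": {"rows": "0.378 -0.806 0.15 0 0 0.005 1;0.378 -0.806 0.15 0 0 0.005 1;0.378 -0.806 0.15 0 0 0.005 1;0.378 -0.806 0.15 0 0 0.005 1;0.378 -0.806 0.15 0 0 0.005 1;0.378 -0.806 0.15 0 0 0.005 1;0.378 -0.806 0.15 0 0 0.005 1;0.378 -0.806 0.15 0 0 0.005 1;0.378 -0.806 0.15 0 0 0.005 1;0.378 -0.806 0.15 0 0 0.005 1"}}

```text
clock: 1.6
eef_pos: [470.7, -152.1, 200.2]
tool_rot: [3.141, 0.001, -0.089]
force: [-0.3, -0.7, 0.5]
width: 0.1
gripper_force: 0.0
```

```bash
python3 - <<'E'
from mv import *
from cell import get_image
import pickle
s,p,r=st();g=get_image("wrist")
pickle.dump((s,g),open("w1.pkl","wb"));cv2.imwrite("pics/w1.png",g["img"][...,::-1])
T=np.eye(4);T[:3,:3]=r.as_matrix();T[:3,3]=p;T=T@g["T_tool_cam"]
to(jw(-90,-85,78))
for n,q in[("pin",(-90,-45,88.5)),("gk",(32,-125,88)),("slotend",(-90,1,56.5)),("h",(-77,50,56.5))]:print(n,proj(g,jw(*q),T))
E
```

```text
shift [ 0.0033 -0.0806  0.4078] turn [ 0.0007  0.0002 -0.0066] now [ 470.5 -152.5  200.4] jig [ -91.2 -109.   200.4] t 1.65
pin [202.23245563 207.50668759]
gk [300.18136739  42.11033853]
slotend [160.99985688 196.9897027 ]
h [105.67469248 183.92024259]
```

View pics/w1.png

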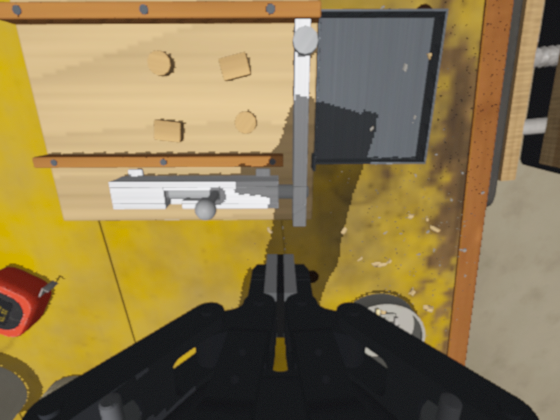

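The wrist view shows the pin ball at (205,209) and the gate knob at (305,39), within about 3 px of prediction. All four chips are inside the channel. Next I descend behind the arm.

Emit:
{"method": "move_arm", "body": {"rows": "0.004 -0.08 0.2 0 0 -0.006 1;0.004 -0.08 0.406 0 0 -0.006 1;0.004 -0.08 0.406 0 0 -0.006 1;0.004 -0.08 0.406 0 0 -0.006 1;0.004 -0.08 0.406 0 0 -0.006 1;0.004 -0.08 0.406 0 0 -0.006 1"}}

```text
clock: 2.15
eef_pos: [473.9, -128.5, 78.5]
tool_rot: [3.141, 0.001, -0.081]
force: [-0.3, -0.5, 0.1]
width: -0.2
gripper_force: 0.0
```

```bash
python3 -c "
from mv import *
to(jw(-90,-30,78))"
```

```text
shift [-0.0011 -0.1828  0.0014] turn [ 0.0004  0.0007 -0.0005] now [ 473.9 -128.5   78.5] jig [-89.7 -84.8  78.5] t 2.15
```

Emit:
{"method": "move_arm", "body": {"rows": "0 -0.015 0 0 0 0 1;0 -0.03 0 0 0 0 1;0 -0.045 0 0 0 0 1;0 -0.055 0 0 0 0 1;0 -0.065 0 0 0 0 1;0 -0.075 0 0 0 0 1;0 -0.085 0 0 0 0 1;0 -0.095 0 0 0 0 1;0 -0.105 0 0 0 0 1;0 -0.115 0 0 0 0 1;0 -0.125 0 0 0 0 1;0 -0.135 0 0 0 0 1"}}

```text
clock: 3.15
eef_pos: [477.8, -86.2, 78.5]
tool_rot: [3.142, 0.0, -0.078]
force: [0.4, -1.3, 1.2]
width: -0.5
gripper_force: 0.7
```

```bash
python3 - <<'E'
from mv import *
from cell import get_image
to(jw(-90,-30,78))
g=get_image("wrist");cv2.imwrite("pics/w2.png",g["img"][100:300,60:360,::-1].repeat(2,0).repeat(2,1))
E
```

```text
shift [-0.0023 -0.0412  0.0016] turn [0.     0.     0.0011] now [477.8 -86.2  78.5] jig [-89.3 -42.4  78.5] t 3.15
```

View pics/w2.png

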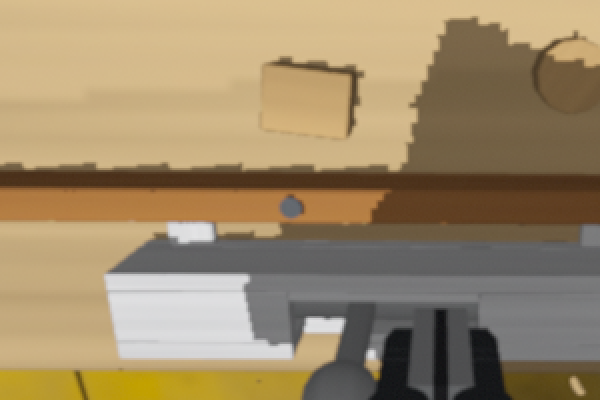

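The crop shows the ball against the fingers at about (345,385) and the arm part-way along the slot, whose end is at about x=292. I keep pushing slowly.

Emit:
{"method": "move_arm", "body": {"rows": "0 -0.008 0 0 0 0 1;0 -0.016 0 0 0 0 1;0 -0.024 0 0 0 0 1;0 -0.032 0 0 0 0 1;0 -0.038 0 0 0 0 1;0 -0.038 0 0 0 0 1"}}

```text
clock: 3.7
eef_pos: [478.6, -74.5, 78.5]
tool_rot: [-3.141, 0.0, -0.077]
force: [-0.0, 0.8, -0.2]
width: 0.1
gripper_force: 0.1
```

```bash
cat > look.py <<'E'
from mv import *
from cell import get_image
import sys
s,p,r=st();g=get_image("wrist");print(np.round(s["force"],1),s["width"]);to(p)
T=np.eye(4);T[:3,:3]=r.as_matrix();T[:3,3]=p;T=T@g["T_tool_cam"]
def save(n,a,b,c,d,k): cv2.imwrite(f"pics/{n}.png",cv2.resize(g["img"][a:b,c:d,::-1],None,fx=k,fy=k,interpolation=cv2.INTER_CUBIC))
def ball():
    # grey steel ball near predicted centre: plane z=88.5
    i=g["img"].astype(int);m=((i.max(2)-i.min(2)<16)&(i.max(2)>50)&(i.max(2)<135)).astype(np.uint8)
    return m
E
python3 - <<'E'
from look import *
for y in(-15,-10,-5,-3,0):print(y,proj(g,jw(-90,y,88.5),T),proj(g,jw(-90,y,60),T))
print("slot end z56.5",proj(g,jw(-90,1,56.5),T),proj(g,jw(-85,1,56.5),T))
# arm: grey profile across row
q=proj(g,jw(-90,-8,66),T);v=int(q[1])
print(v,[(u,int(g["img"][v,u].mean())) for u in range(int(q[0])-35,int(q[0])+30,2)])
E
```

```text
[-0.   0.8 -0.2] 0.10657010358476691
shift [ 0.     -0.0006  0.    ] turn [-0.0002  0.0001  0.0015] now [478.6 -74.6  78.5] jig [-89.4 -30.8  78.5] t 3.75
-15 [244.26456991 295.13512166] [250.01310579 264.16427311]
-10 [233.28210741 295.11936186] [240.81453698 264.14969903]
-5 [222.29848162 295.10360038] [231.61515208 264.13512365]
-3 [217.90470554 295.09729532] [227.93516958 264.12929314]
0 [211.31369235 295.08783724] [222.41495097 264.12054698]
slot end z56.5 [221.73035844 260.99464645] [221.196426   252.87659928]
269 [(200, 121), (202, 120), (204, 131), (206, 152), (208, 137), (210, 122), (212, 123), (214, 123), (216, 122), (218, 122), (220, 122), (222, 122), (224, 123), (226, 109), (228, 82), (230, 74), (232, 75), (234, 74), (236, 73), (238, 73), (240, 72), (242, 68), (244, 112), (246, 164), (248, 166), (250, 165), (252, 118), (254, 27), (256, 23), (258, 24), (260, 24), (262, 24), (264, 25)]
```

Emit:
{"method": "move_arm", "body": {"rows": "0 -0.006 0 0 0 0 1;0 -0.010 0 0 0 0 1;0 -0.014 0 0 0 0 1;0 -0.016 0 0 0 0 1;0 -0.016 0 0 0 0 1"}}

```text
clock: 4.17
eef_pos: [479.0, -70.8, 78.6]
tool_rot: [3.141, -0.0, -0.079]
force: [-0.5, -2.7, -0.0]
width: 0.1
gripper_force: 1.2
```

```bash
cat >> look.py <<'E'
def arm():
    for z in(62,66):
        q=proj(g,jw(-90,-8,z),T);v=int(round(q[1]));print(v,[int(x) for x in g["img"][v,int(q[0])-34:int(q[0])+34:2].mean(1)],"u0",int(q[0])-34,"y0,y-3:",proj(g,jw(-90,0,z),T)[0],proj(g,jw(-90,-3,z),T)[0])
E
python3 -c "
from look import *
arm()"
```

```text
[-0.5 -2.7 -0. ] 0.13350205873703397
shift [-0.      0.0001  0.    ] turn [ 0.0003 -0.0001  0.0009] now [479.  -70.8  78.6] jig [-89.3 -26.9  78.6] t 4.22
266 [123, 124, 123, 122, 123, 124, 124, 123, 123, 124, 124, 106, 75, 75, 77, 76, 74, 73, 79, 149, 188, 190, 187, 129, 23, 21, 22, 22, 37, 77, 80, 79, 79, 77] u0 209 y0,y-3: 228.51007141057156 234.09150533267476
270 [135, 134, 120, 120, 120, 120, 120, 121, 120, 120, 121, 107, 76, 76, 76, 75, 75, 72, 71, 147, 168, 166, 107, 23, 22, 22, 21, 22, 27, 69, 78, 78, 78, 80] u0 208 y0,y-3: 227.31112072622736 233.0242826472909
```

Emit:
{"method": "move_arm", "body": {"rows": "0 -0.004 0 0 0 0 1;0 -0.008 0 0 0 0 1;0 -0.008 0 0 0 0 1"}}

```text
clock: 4.47
eef_pos: [479.0, -70.3, 78.7]
tool_rot: [3.139, -0.001, -0.08]
force: [-0.5, -8.2, 2.0]
width: 0.2
gripper_force: 3.8
```

```bash
python3 -c "
from look import *
arm()"
```

```text
[-0.5 -8.2  2. ] 0.24526973988436732
shift [-0.      0.     -0.0001] turn [ 0.0016 -0.0003 -0.0002] now [479.  -70.2  78.7] jig [-89.3 -26.3  78.7] t 4.52
266 [122, 123, 122, 123, 123, 122, 123, 123, 123, 124, 124, 102, 74, 76, 76, 76, 74, 72, 86, 155, 185, 191, 172, 71, 21, 21, 20, 22, 64, 79, 79, 78, 79, 65] u0 210 y0,y-3: 229.55552661596911 235.13470081988027
270 [134, 133, 121, 121, 121, 121, 121, 122, 121, 120, 121, 102, 76, 76, 75, 76, 75, 72, 80, 154, 168, 149, 50, 20, 21, 22, 21, 23, 48, 77, 78, 79, 79, 77] u0 209 y0,y-3: 228.39627808042746 234.10708807251416
```

```bash
sed -i 's/^P=.*/P=np.array([569.96,-53.6,-0.08])/' mv.py
```

Emit:
{"method": "move_arm", "body": {"rows": "0 0.035 0 0 0 0 1;0 0.035 0 0 0 0 1;0.11 0.035 0 0 0 0 1;0.11 0.035 0 0 0 0 1;0.11 -0.06 0 0 0 0 1;0.11 -0.06 0 0 0 0 1;0.11 -0.06 0 0 0 0 1"}}

```text
clock: 5.1
eef_pos: [513.8, -49.9, 78.3]
tool_rot: [-3.14, 0.0, -0.074]
force: [-0.3, -1.1, 0.8]
width: 0.2
gripper_force: 0.0
```

```bash
python3 - <<'E'
from look import *
save("w3",150,380,60,360,2.4)
to(jw(-70,-3,84))
E
```

```text
[-0.3 -1.1  0.8] 0.24223142306743484
shift [ 0.0003 -0.0049  0.0003] turn [-0.0006 -0.      0.0025] now [513.7 -51.4  78.4] jig [-56.3  -2.3  78.4] t 5.15
shift [-0.0457  0.0021 -0.0185] turn [-0.0006 -0.      0.0025] now [513.7 -51.4  78.4] jig [-56.3  -2.3  78.4] t 5.15
```

View pics/w3.png

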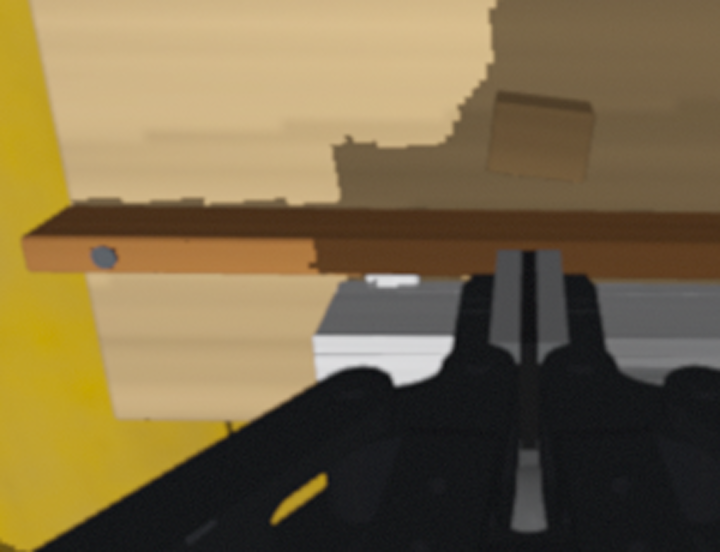

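The fingers are now on the channel side of the arm, at about (530,250), with the ball hidden behind them. Next I tip the arm toward -x.

Emit:
{"method": "move_arm", "body": {"rows": "-0.02 0 0 0 0 0.002 1;-0.04 0 0 0 0 0.002 1;-0.05 0 0 0 0 0.002 1;-0.06 0 0 0 0 0.002 1;-0.07 0 0 0 0 0.002 1;-0.08 0 0 0 0 0.002 1;-0.09 0 0 0 0 0.002 1;-0.10 0 0 0 0 0.002 1;-0.11 0 0 0 0 0.002 1;-0.12 0 0 0 0 0.002 1;-0.13 0 0 0 0 0.002 1;-0.14 0 0 0 0 0.002 1"}}

```text
clock: 6.15
eef_pos: [471.4, -49.2, 78.5]
tool_rot: [-3.142, -0.0, -0.081]
force: [0.6, 0.2, 0.3]
width: -0.1
gripper_force: 0.0
```

```bash
python3 -c "
from mv import *
to(jw(-112,-3,78))"
```

```text
shift [-0.0447 -0.0017  0.0018] turn [-0.     -0.0001 -0.0008] now [471.4 -49.2  78.5] jig [-98.6  -3.5  78.5] t 6.15
```

Emit:
{"method": "move_arm", "body": {"rows": "-0.012 0 0 0 0 0 1;-0.024 0 0 0 0 0 1;-0.036 0 0 0 0 0 1;-0.048 0 0 0 0 0 1;-0.06 0 0 0 0 0 1;-0.07 0 0 0 0 0 1;-0.07 0 0 0 0 0 1;-0.02 0 -0.2 0 0 0 1;0.15 0 -0.3 0 0 0 1;0.3 0.15 -0.3 0 0 0 1;0.45 0.3 -0.3 0 0 0 1;0.45 0.3 -0.3 0 0 0 1"}}

```text
clock: 7.15
eef_pos: [584.8, -134.2, 167.7]
tool_rot: [-3.141, -0.003, -0.079]
force: [1.2, -0.1, 0.3]
width: 0.0
gripper_force: 0.0
```

```bash
python3 - <<'E'
from look import *
t=get_image("side");cv2.imwrite("pics/s2.png",cv2.resize(t["img"][185:305,155:335,::-1],None,fx=4,fy=4,interpolation=cv2.INTER_CUBIC))
to(jw(65,-125,84))
for a in(0,60,75):
    q=jw(-90-46*np.sin(np.radians(a)),-3,42.5+46*np.cos(np.radians(a)));u=proj(t,q);print(a,(u-[154.5,184.5])*4-.5)
E
```

```text
[ 1.2 -0.1  0.3] 0.03135484291797443
shift [-0.025  -0.0291  0.0032] turn [ 0.0047 -0.0087 -0.0039] now [ 591.5 -143.5  168.8] jig [ 28.6 -87.9 168.8] t 7.2
shift [0.1325 0.1291 0.2806] turn [ 0.0034 -0.0058 -0.0046] now [ 587.8 -140.8  167.6] jig [ 24.8 -85.5 167.6] t 7.25
0 [339.26519129  88.23319185]
60 [315.35086421  84.85245886]
75 [313.39499329  93.56572764]
```

View pics/s2.png

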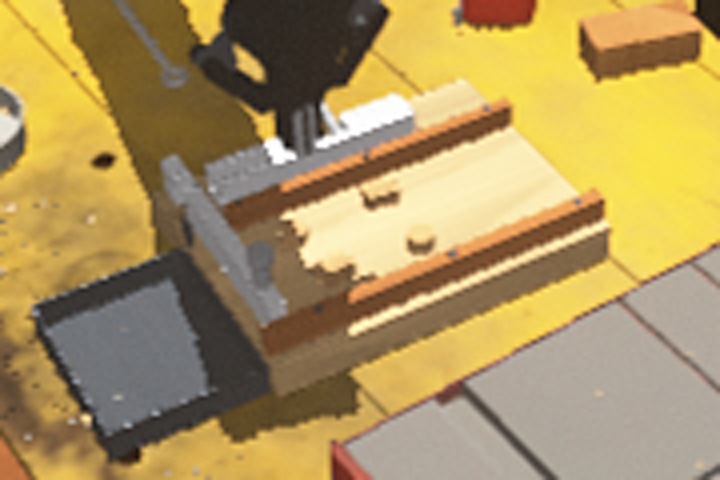

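The gripper hides the notch at about (310,100) in this view, so I check the ball numerically from the top camera.

```bash
python3 - <<'E'
from look import *
t=get_image("top");i=t["img"].astype(int)
for a in(0,45,75):
    q=jw(-90-46*np.sin(np.radians(a)),-3,42.5+46*np.cos(np.radians(a)));u=np.round(proj(t,q)).astype(int);print(a,"top",u)
u=np.round(proj(t,jw(-134,-3,54))).astype(int)
print("sat rows x cols",u);m=(i.max(2)-i.min(2))
print(m[u[1]-16:u[1]+8,u[0]-12:u[0]+13])
q=proj(g,jw(-134,-3,54),T);print("wrist",q)
to(jw(65,-125,84))
E
```

```text
[-1.3  0.5 -0.1] 0.024781579687680987
shift [ 0.012   0.0106 -0.004 ] turn [ 0.0014 -0.002  -0.0035] now [ 584.5 -137.3  166.4] jig [ 21.2 -82.3 166.4] t 7.3
0 top [315 228]
45 top [313 244]
75 top [312 250]
sat rows x cols [312 250]
[[  4   1   2   1   3   1   3   2   4   3   3   1   1   2   5   6   4   4
    5   5   5   6   5   6   6]
 [ 45  45  44  42  37  31  27  24  17  10   5   1   2   1   4   4   3   1
    2   4   4   5   4   5   5]
 [ 74  73  73  73  70  66  64  63  59  52  30   4   1   0   5  14  18  23
   26  22  16  12   7   3   0]
 [ 76  75  75  75  75  74  73  73  73  70  43   7   1   3  19  54  62  63
   64  64  58  54  51  49  44]
 [ 76  76  74  76  76  74  73  74  75  72  37   5   1   6  24  62  73  73
   74  72  73  73  72  72  71]
 [ 77  76  76  76  75  77  76  76  76  71  33   2   1   4  28  61  73  73
   73  74  75  74  74  75  74]
 [ 79  79  77  78  79  78  76  77  77  72  37   2   0   9  45  70  77  75
   75  75  75  74  74  74  74]
 [ 79  79  80  79  78  80  78  79  79  74  36   3   1  11  56  76  78  78
   77  78  77  78  77  75  76]
 [ 78  78  80  77  78  78 
[... 1106 characters left out ...]
5 118 121 121 115  85]
 [106 106 107 107 107 107 108 106  90  54  26  19  22  35  64  98 109 110
  114 114 117 118 117  99  68]
 [103 105 105 106 107 107 110 110 107  99  80  72  78  88 100 109 110 110
  111 113 115 116 112  83  50]
 [101 104 105 105 106 109 111 111 110 110 108 107 108 109 109 108 110 110
  109 110 111 114 108  80  48]
 [102 102 105 105 107 110 111 113 112 111 112 111 110 110 108 107 108 106
  106 109 110 111 106  79  51]
 [100 101 103 104 108 111 113 113 112 112 110 110 109 108 109 108 107 107
  107 108 108 111 106  79  47]]
wrist [197.15244973 360.12746984]
shift [0.1537 0.1496 0.2723] turn [ 0.0001  0.0002 -0.0021] now [ 582.6 -134.8  165.7] jig [ 19.1 -79.9 165.7] t 7.35
```

The parked ball is confirmed at (312,249), against a prediction of (312,250) for 75°. Now the gate.

Emit:
{"method": "move_arm", "body": {"rows": "0.08 0.08 0 0 0 0 1;0.154 0.15 0 0 0 -0.002 1;0.154 0.15 0 0 0 -0.002 1;0.154 0.15 0.1 0 0 -0.002 1;0.154 0.15 0.2 0 0 -0.002 1;0.154 0.15 0.277 0 0 -0.002 1;0.154 0.15 0.277 0 0 -0.002 1;0.154 0.15 0.277 0 0 -0.002 1"}}

```text
clock: 8.02
eef_pos: [623.3, -180.8, 81.8]
tool_rot: [-3.14, 0.004, -0.077]
force: [-0.5, 0.3, 0.7]
width: 0.0
gripper_force: 0.0
```

```bash
python3 -c "
from mv import *
to(jw(-54,-125,82))"
```

```text
shift [-0.3911  0.0072  0.0009] turn [-0.0009  0.0026  0.0018] now [ 623.3 -180.8   81.8] jig [  63.3 -122.5   81.8] t 8.02
```

Emit:
{"method": "move_arm", "body": {"rows": "-0.02 0.007 0 0 0 0.002 1;-0.035 0.007 0 0 0 0.002 1;-0.05 0.007 0 0 0 0.002 1;-0.075 0.007 0 0 0 0.002 1;-0.10 0.007 0 0 0 0.002 1;-0.13 0.007 0 0 0 0.002 1;-0.16 0.007 0 0 0 0.002 1;-0.19 0.007 0 0 0 0.002 1;-0.22 0.007 0 0 0 0.002 1;-0.25 0.007 0 0 0 0.002 1;-0.28 0.007 0 0 0 0.002 1;-0.3 0.007 0 0 0 0.002 1"}}

```text
clock: 9.02
eef_pos: [533.9, -177.3, 83.2]
tool_rot: [-3.141, 0.0, -0.081]
force: [3.0, -0.3, 2.0]
width: -0.1
gripper_force: 1.4
```

```bash
python3 -c "
from mv import *
to(jw(-54,-125,82))"
```

```text
shift [-0.093  -0.0038  0.0041] turn [-0.0001  0.0002 -0.001 ] now [ 533.9 -177.3   83.2] jig [ -26.1 -126.2   83.2] t 9.02
```

Emit:
{"method": "move_arm", "body": {"rows": "-0.02 0 0 0 0 0 1;-0.04 0 0 0 0 0 1;-0.06 0 0 0 0 0 1;-0.075 0 0 0 0 0 1;-0.085 0 0 0 0 0 1;-0.09 0 0 0 0 0 1;-0.095 0 0 0 0 0 1"}}

```text
clock: 9.6
eef_pos: [507.6, -175.2, 83.0]
tool_rot: [3.141, -0.002, -0.081]
force: [6.7, 1.0, -0.8]
width: 0.2
gripper_force: 3.0
```

```bash
python3 -c "
from mv import *
to(jw(-54,-125,82))"
```

```text
shift [-0.0053 -0.0039  0.0035] turn [ 0.0001 -0.0013 -0.0007] now [ 507.6 -175.2   83. ] jig [ -52.4 -126.2   83. ] t 9.6
```

Force is rising near the stop, so I nudge once more and watch whether it still moves.

Emit:
{"method": "move_arm", "body": {"rows": "-0.006 0 0 0 0 0 1;-0.012 0 0 0 0 0 1;-0.012 0 0 0 0 0 1"}}

```text
clock: 9.85
eef_pos: [507.5, -175.2, 83.3]
tool_rot: [3.14, -0.009, -0.08]
force: [8.8, -0.5, -5.0]
width: -0.4
gripper_force: 5.0
```

```bash
python3 -c "
from mv import *
to(jw(-54,-125,82))"
```

```text
shift [-0.0049 -0.004   0.0042] turn [ 0.0008 -0.0054 -0.0003] now [ 507.5 -175.2   83.3] jig [ -52.5 -126.2   83.3] t 9.85
```

Emit:
{"method": "move_arm", "body": {"rows": "0.04 0 0 0 0 0 1;0.04 0 -0.12 0 0 0 1;0.04 0 -0.25 0 0 0 0;0 -0.1 -0.4 0 0 -0.1 -1;-0.05 -0.25 -0.45 0 0 -0.2 -1;-0.1 -0.4 -0.45 0 0 -0.3 -1;-0.15 -0.55 -0.45 0 0 -0.4 -1;-0.2 -0.7 -0.45 0 0 -0.5 -1;-0.2 -0.85 -0.45 0 0 -0.6 -1;-0.2 -0.98 -0.45 0 0 -0.7 -1;-0.2 -0.98 -0.45 0 0 -0.78 -1;-0.2 -0.98 -0.45 0 0 -0.86 -1"}}

```text
clock: 10.85
eef_pos: [465.5, 131.2, 217.8]
tool_rot: [-3.139, -0.003, 1.061]
force: [1.3, -0.4, -0.3]
width: 85.1
gripper_force: 0.0
```

```bash
cat > blk.py <<'E'
from look import *
i=g["img"];h=cv2.cvtColor(i,cv2.COLOR_RGB2HSV).astype(int)
u=np.round(proj(g,[482,228,30],T)).astype(int);print("pred",u,h[u[1],u[0]] if 0<=u[1]<420 and 0<=u[0]<560 else None)
m=((h[...,0]<19)&(h[...,1]>110)&(h[...,2]>60)).astype(np.uint8)
m=cv2.morphologyEx(m,cv2.MORPH_OPEN,np.ones((5,5)))
for k in cv2.findContours(m,0,2)[0]:
    if cv2.contourArea(k)>600:
        r=cv2.minAreaRect(k);print(np.round(r[0]),np.round(r[1]),round(r[2],1),cv2.contourArea(k))
        a=cv2.approxPolyDP(k,6,True)[:,0];print(a.tolist());print(np.round([onz(g,x,30,T)[:2] for x in a.astype(float)],0).tolist())
save("w4",0,420,0,560,1)
E
python3 blk.py
```

```text
[ 1.3 -0.4 -0.3] 85.11651352989281
shift [ 0.0126 -0.007  -0.0011] turn [-0.0011  0.0013  0.7277] now [465.5 126.8 217.5] jig [-118.5  171.5  217.5] t 10.9
pred [247  93] [ 17 152 180]
[490. 248.] [180.  21.] 75.9 3113.5
[[465, 162], [460, 172], [503, 331], [514, 335], [520, 326], [506, 271], [496, 267], [503, 258], [485, 188], [475, 186], [480, 166]]
[[645.0, 59.0], [637.0, 52.0], [618.0, -171.0], [629.0, -184.0], [639.0, -174.0], [646.0, -88.0], [637.0, -77.0], [648.0, -70.0], [655.0, 22.0], [646.0, 29.0], [657.0, 48.0]]
[174. 192.] [64. 70.] 90.0 3911.0
[[141, 169], [146, 217], [190, 224], [207, 209], [204, 167], [158, 160]]
[[346.0, 218.0], [318.0, 172.0], [356.0, 142.0], [382.0, 147.0], [405.0, 188.0], [367.0, 217.0]]
[247.  89.] [98. 47.] 78.7 4340.5
[[260, 37], [216, 46], [237, 139], [278, 132]]
[[517.0, 263.0], [478.0, 277.0], [450.0, 195.0], [490.0, 181.0]]
```

View pics/w4.png

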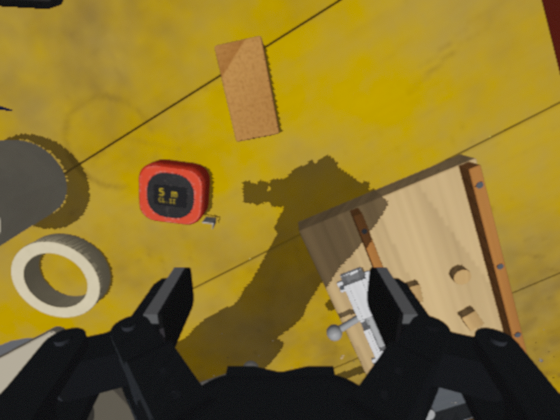

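The block's top outline is clean, with corners at (216,46), (260,37), (278,132) and (237,139). The pin is visibly parked at (335,332).

```bash
python3 -c "
from mv import *
to(np.array([483.7,229,22]),1.248)"
```

```text
shift [ 0.3275 -0.1111  0.6516] turn [-0.0016  0.0003 -0.1177] now [465.5 126.8 217.5] jig [-118.5  171.5  217.5] t 10.9
```

Emit:
{"method": "move_arm", "body": {"rows": "0.15 -0.05 0 0 0 -0.07 -1;0.327 -0.111 0.05 0 0 -0.117 -1;0.327 -0.111 0.15 0 0 -0.117 -1;0.327 -0.111 0.25 0 0 -0.117 -1;0.327 -0.111 0.35 0 0 -0.117 -1;0.327 -0.111 0.4 0 0 -0.117 -1;0.327 -0.111 0.4 0 0 -0.117 -1"}}

```text
clock: 11.48
eef_pos: [484.7, 220.9, 94.0]
tool_rot: [-3.136, 0.009, 1.224]
force: [0.6, -0.1, -0.0]
width: 85.6
gripper_force: 0.0
```

```bash
python3 -c "
from mv import *
to(np.array([483.7,229,22]),1.248)"
```

```text
shift [ 0.0263 -0.0109  0.2399] turn [-0.0038  0.0057 -0.0154] now [484.7 220.9  94. ] jig [-106.9  266.8   94. ] t 11.48
```

Emit:
{"method": "move_arm", "body": {"rows": "0.02 -0.008 0.07 0 0 -0.01 -1;0.02 -0.008 0.12 0 0 -0.01 -1;0.02 -0.008 0.12 0 0 -0.01 -1;0.02 -0.008 0.12 0 0 -0.01 -1"}}

```text
clock: 11.82
eef_pos: [487.4, 229.6, 62.3]
tool_rot: [-3.141, 0.002, 1.241]
force: [-0.1, -0.5, -0.1]
width: 85.4
gripper_force: 0.0
```

```bash
python3 -c "
from mv import *
to(np.array([483.7,229,22]),1.248)"
```

```text
shift [-0.0056 -0.011   0.1343] turn [-0.0003  0.0013 -0.0045] now [487.4 229.6  62.3] jig [-104.9  275.7   62.3] t 11.82
```

Emit:
{"method": "move_arm", "body": {"rows": "-0.006 -0.011 0.05 0 0 -0.004 -1;-0.006 -0.011 0.1 0 0 -0.004 -1;-0.006 -0.011 0.134 0 0 -0.004 -1;-0.006 -0.011 0.134 0 0 -0.004 -1;-0.006 -0.011 0.134 0 0 -0.004 1;-0.006 -0.011 0.134 0 0 -0.004 1;-0.006 -0.011 0.134 0 0 -0.004 1;-0.006 -0.011 0.134 0 0 -0.004 1;-0.006 -0.011 0.134 0 0 -0.004 1;-0.006 -0.011 0.134 0 0 -0.004 1"}}

```text
clock: 12.65
eef_pos: [484.6, 230.6, 22.9]
tool_rot: [3.14, -0.001, 1.249]
force: [0.3, -0.3, 5.6]
width: 43.8
gripper_force: 62.3
```

Emit:
{"method": "move_arm", "body": {"rows": "0 0 -0.1 0 0 0 1;0 0 -0.2 0 0 0 1;0 0 -0.33 0 0 0.08 1;0 0 -0.43 0 0 0.16 1;0 0 -0.43 0 0 0.24 1;0 0 -0.43 0 0 0.32 1;0 0 -0.43 0 0 0.4 1;0 0 -0.43 0 0 0.48 1;0 0 -0.43 0 0 0.56 1;0 0 -0.43 0 0 0.64 1;0 0 -0.43 0 0 0.72 1;0 0 -0.43 0 0 0.8 1"}}

```text
clock: 13.65
eef_pos: [483.6, 230.4, 151.2]
tool_rot: [-3.141, -0.0, -0.007]
force: [-0.0, 0.5, -1.0]
width: 43.7
gripper_force: 62.0
```

```bash
python3 -c "
from mv import *
to(jw(0,65,110));print(read_state()['width'])"
```

```text
shift [0.3099 0.7289 0.137 ] turn [-0.0003 -0.      0.0467] now [483.6 230.4 151.2] jig [-108.8  276.2  151.2] t 13.65
43.734590406107394
```

Emit:
{"method": "move_arm", "body": {"rows": "0.05 0.11 0 0 0 0.046 1;0.1 0.22 0 0 0 0.046 1;0.15 0.33 0 0 0 0.046 1;0.2 0.44 0 0 0 0.046 1;0.25 0.55 0 0 0 0.046 1;0.29 0.66 0 0 0 0.046 1;0.31 0.729 0 0 0 0.046 1;0.31 0.729 0.07 0 0 0.046 1;0.31 0.729 0.137 0 0 0.046 1;0.31 0.729 0.137 0 0 0.046 1;0.31 0.729 0.137 0 0 0.046 1"}}

```text
clock: 14.57
eef_pos: [575.7, 11.8, 109.2]
tool_rot: [-3.141, 0.003, -0.073]
force: [-0.5, -0.0, -1.3]
width: 43.9
gripper_force: 62.0
```

```bash
python3 - <<'E'
from look import *
to(jw(0,65,54.5))
t=get_image("top");print(proj(t,jw(0,65,60)))
cv2.imwrite("pics/t3.png",cv2.resize(t["img"][145:265,250:440,::-1],None,fx=4,fy=4,interpolation=cv2.INTER_CUBIC))
E
```

```text
[-0.5 -0.  -1.3] 43.94558199670575
shift [-0.0032  0.0009  0.003 ] turn [-0.0002  0.0001  0.0049] now [576.7  12.  110.1] jig [  1.4  65.9 110.1] t 14.62
shift [-0.0048  0.0031  0.1854] turn [-0.0002  0.0001  0.0049] now [576.7  12.  110.1] jig [  1.4  65.9 110.1] t 14.62
[285.67730895 185.69448115]
```

Emit:
{"method": "move_arm", "body": {"rows": "-0.004 0 0.06 0 0 0.004 1;-0.004 0 0.12 0 0 0.004 1;-0.004 0 0.16 0 0 0.004 1;-0.004 0 0.178 0 0 0.004 1;-0.004 0 0.182 0 0 0.004 1;-0.004 0 0.182 0 0 0.004 1"}}

```text
clock: 15.17
eef_pos: [575.9, 11.8, 55.4]
tool_rot: [-3.142, -0.0, -0.079]
force: [-0.7, 0.5, -1.1]
width: 43.4
gripper_force: 62.0
```

```bash
python3 -c "
from mv import *
to(jw(0,-130,54.5))"
```

```text
shift [-0.0029  0.6523  0.003 ] turn [-0.     -0.0003  0.0007] now [575.9  11.8  55.4] jig [ 0.7 65.7 55.4] t 15.17
```

Emit:
{"method": "move_arm", "body": {"rows": "-0.003 0.02 0.003 0 0 0 1;-0.003 0.05 0.003 0 0 0 1;-0.003 0.08 0.003 0 0 0 1;-0.003 0.11 0.003 0 0 0 1;-0.003 0.14 0.003 0 0 0 1;-0.003 0.17 0.003 0 0 0 1;-0.003 0.2 0.003 0 0 0 1;-0.003 0.23 0.003 0 0 0 1;-0.003 0.26 0.003 0 0 0 1;-0.003 0.29 0.003 0 0 0 1;-0.003 0.32 0.003 0 0 0 1;-0.003 0.34 0.003 0 0 0 1"}}

```text
clock: 16.17
eef_pos: [566.4, -91.5, 54.2]
tool_rot: [3.141, -0.0, -0.08]
force: [0.4, 0.2, -0.3]
width: 44.0
gripper_force: 62.0
```

```bash
python3 -c "
from mv import *
to(jw(0,-130,54.5))"
```

```text
shift [ 0.0017  0.3064 -0.0009] turn [ 0.0004 -0.0001 -0.0001] now [566.4 -91.5  54.2] jig [ -0.5 -38.1  54.2] t 16.17
```

Emit:
{"method": "move_arm", "body": {"rows": "0.001 0.03 0 0 0 0 1;0.001 0.06 0 0 0 0 1;0.001 0.09 0 0 0 0 1;0.001 0.12 0 0 0 0 1;0.001 0.15 0 0 0 0 1;0.001 0.175 0 0 0 0 1;0.001 0.2 0 0 0 0 1;0.001 0.225 0 0 0 0 1;0.001 0.25 0 0 0 0 1;0.001 0.275 0 0 0 0 1;0.001 0.3 0 0 0 0 1;0.001 0.315 0 0 0 0 1"}}

```text
clock: 17.17
eef_pos: [559.0, -185.8, 54.1]
tool_rot: [3.141, 0.0, -0.08]
force: [0.8, 0.0, -0.8]
width: 44.1
gripper_force: 62.0
```

Emit:
{"method": "move_arm", "body": {"rows": "0 0.015 0 0 0 0 1;0 0.015 0 0 0 0 1;0 0.015 -0.1 0 0 0 1;0 -0.1 -0.25 0 0 0 1;0 -0.25 -0.3 0 0 0 1;0 -0.4 -0.3 0 0 0 1;0 -0.5 -0.3 0 0 0 1;0 -0.6 -0.3 0 0 0 1;0 -0.7 -0.3 0 0 0 1;0 -0.8 -0.3 0 0 0 1;0 -0.8 -0.3 0 0 0 1;0 -0.8 -0.3 0 0 0 1"}}

```text
clock: 18.17
eef_pos: [578.0, 58.7, 144.0]
tool_rot: [-3.14, 0.0, -0.073]
force: [0.4, -1.7, -1.4]
width: 43.7
gripper_force: 62.0
```

```bash
python3 - <<'E'
from look import *
t=get_image("top");print(np.round(proj(t,jw(0,-200,4))),np.round(proj(t,jw(-74,-125,90))))
a=cv2.resize(t["img"][145:265,250:440,::-1],None,fx=4,fy=4,interpolation=cv2.INTER_CUBIC)
cv2.imwrite("pics/t4.png",a)
to(jw(0,190,24.5))
E
```

```text
[ 0.4 -1.7 -1.4] 43.690842359020074
shift [-0.0006 -0.0086  0.0001] turn [0.0001 0.0003 0.0021] now [578.   56.1 144. ] jig [ -0.7 110.  144. ] t 18.22
[402. 198.] [373. 225.]
shift [ 0.0022 -0.2722  0.3983] turn [0.0005 0.0002 0.0005] now [578.1  54.5 144.1] jig [ -0.5 108.4 144.1] t 18.27
```

View pics/t4.png

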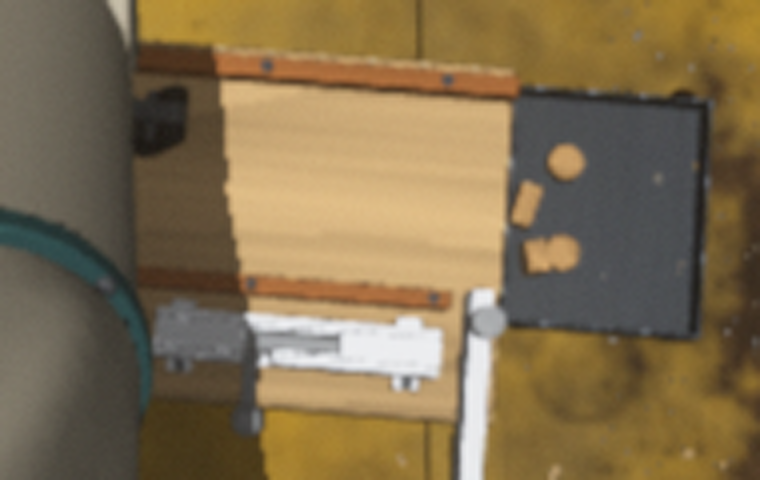

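The view shows all four chips in the tray, at about (566,162), (527,203), (538,255) and (563,252). The gate is open with its knob at (487,320), and the pin is parked with its ball at (247,418). Next I lay the block down.

Emit:
{"method": "move_arm", "body": {"rows": "0 -0.11 0 0 0 0 1;0 -0.22 0 0 0 0 1;0 -0.305 0.05 0 0 0 1;0 -0.305 0.15 0 0 0 1;0 -0.305 0.25 0 0 0 1;0 -0.305 0.32 0 0 0 1;0 -0.305 0.36 0 0 0 1;0 -0.305 0.38 0 0 0 1;0 -0.305 0.38 0 0 0 1"}}

```text
clock: 19.02
eef_pos: [585.3, 144.9, 29.3]
tool_rot: [3.141, 0.001, -0.081]
force: [-0.3, 0.1, -1.1]
width: 43.5
gripper_force: 62.0
```

```bash
python3 -c "
from mv import *
to(jw(0,200,23.3))"
```

```text
shift [ 0.0019 -0.003   0.0199] turn [ 0.0007  0.0009 -0.0005] now [585.3 144.9  29.3] jig [ -0.6 199.1  29.3] t 19.02
```

Emit:
{"method": "move_arm", "body": {"rows": "0 0 0.01 0 0 0 1;0 0 0.02 0 0 0 1;0 0 0.02 0 0 0 1"}}

```text
clock: 19.27
eef_pos: [586.2, 146.3, 24.9]
tool_rot: [-3.141, -0.001, -0.079]
force: [0.5, -0.7, -0.9]
width: 44.0
gripper_force: 62.0
```

Emit:
{"method": "move_arm", "body": {"rows": "0 0 0 0 0 0 0.3;0 0 0 0 0 0 -0.3;0 0 0 0 0 0 -1;0 0 0 0 0 0 -1;0 0 0 0 0 0 -1;0 0 0 0 0 0 -1;0 0 -0.05 0 0 0 -1;0 0 -0.15 0 0 0 -1;0 0 -0.28 0 0 0 -1;0 0 -0.4 0 0 0 -1;0 0 -0.4 0 0 0 -1;0 0 -0.4 0 0 0 -1"}}

```text
clock: 20.27
eef_pos: [587.2, 146.7, 146.7]
tool_rot: [-3.14, -0.005, -0.079]
force: [-1.0, -0.0, 0.1]
width: 85.4
gripper_force: 0.0
```

```bash
cat > chk.py <<'E'
from look import *
i=g["img"];h=cv2.cvtColor(i,cv2.COLOR_RGB2HSV).astype(int)
m=((h[...,0]<19)&(h[...,1]>110)&(h[...,2]>60)).astype(np.uint8)
m=cv2.morphologyEx(m,cv2.MORPH_OPEN,np.ones((5,5)))
print("pred",proj(g,jw(0,200,30),T))
for k in cv2.findContours(m,0,2)[0]:
    if cv2.contourArea(k)>600:
        a=cv2.approxPolyDP(k,6,True)[:,0];print(np.round([wj(onz(g,x,30,T))[:2] for x in a.astype(float)],0).tolist())
cv2.imwrite("pics/w5.png",i[...,::-1])
E
python3 chk.py
```

```text
[-1.  -0.   0.1] 85.44054390792607
shift [ 0.0049 -0.0011 -0.0062] turn [-0.0004 -0.0008  0.0007] now [585.7 146.5 144.8] jig [ -0.3 200.7 144.8] t 20.32
pred [280.47677884 208.18369841]
[[-87.0, 463.0], [-183.0, 489.0], [-149.0, 457.0]]
[[-54.0, 102.0], [-76.0, 81.0], [-76.0, -17.0], [-67.0, -18.0], [-76.0, -24.0], [-76.0, -58.0], [-55.0, -52.0]]
[[47.0, 217.0], [-44.0, 221.0], [-45.0, 180.0], [43.0, 179.0]]
[[58.0, 118.0], [55.0, 92.0], [65.0, 88.0], [55.0, 86.0], [55.0, -18.0], [68.0, -17.0], [69.0, 116.0]]
```

```bash
python3 -c "
from cell import *
print(finish_job())"
```

```text
the job is handed in; nothing more can be done
None
```

The job is handed in at about 20 s on the clock: pin parked, gate fully open, all four chips in the tray, and the block flat on the bench beside the jig; I never touched the nail jar or tape measure, but did not re-measure their positions at the end.

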